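# Fit the wide nozzle to the hair dryer

## Task

Fit the wide concentrator nozzle to the hair dryer parked nose-up in its dock: set its two lugs into the slots of the mouth, push it down against the sprung seal and turn it clockwise (seen from above) to the stop, about a sixth of a turn, so that it springs up into its notches and stays locked on when you let go. Leave the narrow nozzle and the other things on the worktop where they are.

Things in the scene. Friction and masses are not known exactly. Their poses are not given: they have to be found in the camera images.
- wide_nozzle: The nozzle to fit: black plastic, 86 mm high, about 60 g, loose, standing on its round foot, outlet up; it and the narrow one swap places from run to run. Origin: centre of its underside, z up, x along the blade. From below: round plug 43.6 mm across with chamfered tip, two lugs on it, ribbed collar 60 mm across 16 to 23 mm up, taper, flat blade. Half a turn makes no difference.
- blade (a point): Grasp point on the wide nozzle, 69 mm above its underside, in the middle of the flat upright blade: 78 mm wide (along nozzle x), 14 mm thick (along nozzle y), straight from 47 to 86 mm up, slit in its top. Axes as the nozzle's.
- lug (a point): Middle of one of the wide nozzle's two lugs, at its +x side (24.5 mm out, 4.5 mm above the underside); the other is across the axis from it, at -x, so the lugs lie under the two ends of the blade. Each is 30 degrees wide, 2 to 7 mm up, and reaches 26.8 mm from the axis.
- narrow_nozzle: The other nozzle, to be left standing: same foot, collar and height, but its blade is only 46 mm wide. Origin: centre of its underside; x along its blade, z up.
- dryer: Black cordless hair dryer nose-up in a metal dock, fixed; position and yaw vary. Origin: on the barrel's axis at worktop level, z up, y along the handle, which lies level on the +y side, 30 to 163 mm out, 66 to 106 mm high. Barrel 77 mm across, 65 mm at the mouth, rim 145 mm above the worktop. Dock foot 116 x 224 mm, y -60 to +164 mm.
- mouth (a point): Centre of the dryer's mouth, level with the rim; axes as the dryer's. A light grey lip of 46 mm inner diameter, flush with the rim and 7 mm thick, has two slots, facing each other, for the lugs. The lugs pass under the lip when the nozzle's underside is 14 mm or more below the rim (it bottoms at 15.2 mm); locked and let go it rests 12 mm below.
- slot (a point): In one of the two slots of the lip, 26 mm from the axis, at rim level, at 150 degrees from the dryer's x axis (counter-clockwise from above); the other is across the axis from it, at -30 degrees. Each is 44 degrees wide and reaches 28.5 mm from the axis. Counter-clockwise of a slot there is a stop at once.
- lock (a point): Where a lug stands when locked, at rim level 26 mm from the axis on the handle's side (dryer +y); the other is across the axis from it. It is 60 degrees clockwise of point slot, in a 2 mm deep notch in the lip's underside, just short of the stop at 62 degrees. Locked, the blade is in line with the handle.
- seal (a joint): The flat rubber seal ring in the mouth, pushed down by the nozzle's plug: 0 = up, its top 10 mm below the rim; 0.0052 m = bottomed. Its spring pushes up with about 4 N at 0 and 8 N at the bottom.
- clipper: Black hair clipper, 44 x 182 x 35 mm, lying loose at the back; leave alone. Origin: centre of its underside.
- phone: Phone, 71 x 150 x 9 mm, lying flat and loose at the front edge; leave alone. Origin: centre of its underside.
- trimmer: Small black trimmer, 25 x 125 x 21 mm, lying loose behind the nozzles; leave alone. Origin: centre of its underside.
Mind the look-alikes: they are no part of the job. What is shaped like the wide_nozzle but purple is not meant.

How it is judged (in metres and radians):
On the way:
1. the wide nozzle is pushed into the dryer's mouth through the slots, against the seal (z of wide_nozzle in the frame of mouth below -0.0125 m and horizontal distance between wide_nozzle and mouth below 0.005 m), for 0.1 s.
At the end, for the whole second after the job is handed in: The wide nozzle is locked on and at rest: origin 10.5 to 13.5 mm below the rim, within 4 mm of the mouth's axis, upright within 0.1 rad, blade parallel to the handle within 0.18 rad; the narrow nozzle still stands upright (z of wide_nozzle in the frame of mouth between -0.0135 and -0.0105 m and horizontal distance between wide_nozzle and mouth below 0.004 m and angle between each of wide_nozzle, narrow_nozzle's own z axis and vertical below 0.1 rad and angle between the x axis of wide_nozzle and the y axis of dryer, either way round below 0.18 rad and linear speed of wide_nozzle below 0.02 m/s); the robot touches nothing.
It fails at once if the narrow nozzle is moved by more than 30 mm or knocked over (distance of narrow_nozzle from where it was at the start of the episode above 0.03 m or angle between narrow_nozzle's own z axis and vertical above 0.5 rad).
It fails at once if the clipper, the trimmer or the phone is moved by more than 30 mm (distance of any of clipper, trimmer, phone from where it was at the start of the episode above 0.03 m).
It also fails if it takes over 43 s, if anything falls off the work surface, if the arm or the gripper's body presses on something with over 40 N, if the wrist force passes 120 N, or if a joint passes its speed limit or range.

## Robot

A 6-joint arm with a two-finger parallel gripper is mounted at the origin on a cart in front of the work surface, level with it; the furniture and walls round the work are solid. World frame = base frame: x ahead of the robot, y to its left, z up, the work surface at z = 0. Lengths are in mm, angles in rad, forces in N, time in s.
With the tool pointing down it reaches from about 325 to 1000 mm from the base axis. Payload 5.1 kg.
Tool frame: the origin (TCP) lies at the very end of the fingers, on their centre line; the grasp point (between the pads) lies manip.grip_depth behind it (manip.grip_depth is the distance from the TCP to the grasp point, in mm); z points along the fingers, y is the line along which they close (so a half turn about z gives the same grasp; the last joint's range is limited). The gripper opens to 85 mm and grips with 20 to 120 N. Pads are 22 mm wide; open, the fingers measure 114 mm over their backs; the gripper's body (76 mm by 85 mm) begins 54 mm behind the grasp point. The pads swing forward as they close: fully open they stand 13 mm farther back than shut.
Start: joints at [-1.393, 0.124, 1.65, -0, 1.367, -0.083], TCP at [167.572, -628.016, 231.322] pointing down, gripper open.
Joint ranges: [-2.61, 2.61], [-1.02, 2.33], [0.03, 2.71], [-1.35, 4.49], [0.32, 2.68], [-2.91, 2.91]. Speed limits (rad/s): [2.57, 2.57, 3.14, 3.14, 3.14, 3.14].

## Interface

Orientations are given as a rotation vector (axis times angle).
In Python, from workcell import manip gives the robot as it stands.
- The arm moves only by the shell command python3 -m crank 'ROWS' [FORCE]. ROWS is JSON, a list of rows, each an object of numbers: "jaw": the opening, from -1 (shut) to 1 (fully open); "tx", "ty", "tz": the shift along the tool's x, y, z each as a share of 0.05 m, from -1 to 1; "roll": the turn about the tool's z as a share of pi/4 rad, from -1 to 1. A call has 1 to 5 rows; each row shifts and turns the commanded pose from where the row before left it, along the tool's axes as they then stand; what a row does not reach is not made up. A row lasts 1/8 s, in which the tool goes at most 62.5 mm and 10.7 degrees, less where a joint would pass 70% of its speed; a pose out of reach is approached as far as the arm can. A call with a number of a shift or a turn outside -1 to 1 is refused whole. A call with a gripper value outside its range is refused whole. The fingers move at their own pace and stop on an object; FORCE is the grip in N (left out, the last holds). Time passes only in rows, so rows that do not move let the fingers close. It gives the time, the measured TCP pose, the force, the opening and the grip force at its end, in the units of the state.
- manip.read_state(): the state, without advancing time (a new reading comes with each control period).
- manip.capture(name): name is "scene" or "side" or "wrist"; returns a dict with "frame" (420x560x3 uint8, red, green, blue), "depth" (420x560 float32, mm along the optical axis (not along the pixel's ray), 0 where there is no reading), "vfov" (degrees; the focal length in pixels is half the picture's height over the tangent of half this angle, whatever the lens; pixels are square), "cx", "cy" (the principal point, pixels), "k1" (the pictures are not rectified: a ray, as slopes to the right and down, at radius r is drawn at 1 + k1 r^2 times it, then the intrinsics apply), "R" (3x3) and "t" (3): a world point X has camera coordinates R X + t. Camera axes: x right, y down, z forward; pixel columns grow to the right and rows downward; lengths in mm; the calibration is good to about 2 mm. A picture is of the moment at which its call begins.
- manip.job_done(): hands the job in; it is judged then, once.
Trained networks look in a picture, given as the dict that the camera call returned (one of the last four; its "shot" number tells which), for a name from the list of things; names that differ only in an ending like _2 or _b are one class to them, and where a whole thing is asked for, a point or a joint stands for the part that bears it (a point fixed in the world has none). Each returns a list of dicts, best first, with "conf" (0 to 1); they miss things now and then, are a little off and sometimes report something else, mostly with a low value. They report only what shows in the picture. A call takes as long as a camera call. They do not tell look-alikes from the thing itself.
- manip.boxes_of(picture, name): "position" ([x, y, z] in mm, in world coordinates, good to about 4 mm: the middle of the surface that is visible of it).
- manip.place_of(picture, name): "position" ([x, y, z] in mm, in world coordinates, good to about 4 mm: a listed point, or the origin of a listed thing).
The state is a dict: "t": time; "q": joint angles; "dq": joint speeds; "tau": joint torques, N m; "position": TCP position; "tool_rot": TCP orientation; "wrist_force": force on the tool from outside, world axes, zero at the start; "ft_torque": the same for the moment, N m; "opening": opening from 0.0 (shut) to 1.0 (fully open); "grip_force": force on a finger pad.
Only numpy, scipy, OpenCV 4.12 (cv2) and the standard library are available. Lean on these libraries where they do the work, as an engineer would, in place of code of your own. Each camera call takes 0.05 s, during which the arm holds its last target. There are 200 camera calls.

## Working session

There is one attempt and no reset: what is moved stays moved. The work goes in short steps, Python scripts to look and compute and a shell command to move; the robot and the scene stay as the last step left them, time stands still between calls to the robot, and variables do not carry over. Pictures are saved under pics/ and viewed, at most 10 in all, crops included, and the job is handed in when it is done.

```bash
mkdir -p pics; ls
cat > h.py <<'E'
import numpy as np, cv2
from workcell import manip
def shot(n,f):
    p=manip.capture(n); cv2.imwrite(f'pics/{f}.png',p['frame'][:,:,::-1]); return p
def cloud(p):
    h,w=p['depth'].shape; f=h/2/np.tan(np.radians(p['vfov'])/2)
    K=np.array([[f,0,p['cx']],[0,f,p['cy']],[0,0,1]])
    uv=np.stack(np.meshgrid(np.arange(w),np.arange(h)),-1).reshape(-1,1,2).astype(float)
    s=cv2.undistortPoints(uv,K,np.array([p['k1'],0,0,0.])).reshape(h,w,2)
    d=p['depth'][...,None].astype(float)
    c=np.concatenate([s*d,d],-1)
    return (c-p['t'])@np.array(p['R'])
E
python3 - <<'E'
from h import *
np.set_printoptions(precision=1,suppress=True)
print(manip.read_state(),manip.grip_depth)
for c in ['scene','side']:
    p=shot(c,c+'0'); print(c,p['vfov'],p['k1'],'campos',-np.array(p['R']).T@p['t'])
    for n in ['wide_nozzle','blade','lug','narrow_nozzle','dryer','mouth','slot','lock','clipper','trimmer','phone']:
        print(n,[(np.array(d['position']).round(),round(d['conf'],2)) for d in manip.place_of(p,n)][:4])
    np.savez(f'{c}0.npz',c=cloud(p),f=p['frame'])
E
```

```text
pics
{'t': 0.0, 'q': array([-1.4,  0.1,  1.7, -0. ,  1.4, -0.1]), 'dq': array([-0., -0.,  0., -0.,  0., -0.]), 'tau': array([  0. , -42.4, -36.5,  -0. ,   0. ,   0. ]), 'position': array([ 167.4, -627.4,  230. ]), 'tool_rot': array([-3.1, -0.4,  0. ]), 'wrist_force': array([ 0.5,  0.4, -0.2]), 'ft_torque': array([0., 0., 0.]), 'grip_force': 0.0, 'opening': 0.9977292827539744} 18.700000000000003
scene 49.00652533887742 0.04415093823812013 campos [ -39.6 -897.9  959.3]
wide_nozzle []
blade [(array([524., -93.,  68.]), 0.57)]
lug [(array([545., -89.,   3.]), 0.74)]
narrow_nozzle [(array([524., -91.,   0.]), 0.55), (array([ 548., -274.,   -0.]), 0.54), (array([590., 112., 148.]), 0.23)]
dryer [(array([597., 111.,   0.]), 0.91), (array([548., -89.,   3.]), 0.21)]
mouth [(array([593., 116., 146.]), 0.77)]
slot [(array([575., 123., 140.]), 0.8)]
lock [(array([596., 135., 146.]), 0.96)]
clipper [(array([750.,  32.,  -1.]), 0.8)]
trimmer [(array([ 648., -160.,    3.]), 0.54)]
phone []
side 56.98700178442633 -0.05659724219713554 campos [ 134.8 -986.3  533.6]
wide_nozzle [(array([520., -98.,   2.]), 0.95), (array([ 420., -268.,    1.]), 0.77), (array([ 390., -375.,   -1.]), 0.73)]
blade [(array([ 421., -265.,   75.]), 0.97), (array([524., -95.,  72.]), 0.81), (array([ 390., -377.,   68.]), 0.64), (array([745.,  30.,   1.]), 0.6)]
lug [(array([ 401., -280.,    2.]), 0.87), (array([548., -86.,   4.]), 0.85), (array([ 372., -370.,    3.]), 0.67)]
narrow_nozzle [(array([ 552., -269.,    2.]), 0.9), (array([594., 137., 146.]), 0.71), (array([388.,  80.,  -0.]), 0.2)]
dryer [(array([594., 108.,   2.]), 0.56)]
mouth [(array([592., 108., 148.]), 0.75)]
slot [(array([569., 123., 146.]), 0.66), (array([ 642., -156.,    1.]), 0.34)]
lock [(array([593., 140., 148.]), 0.55)]
clipper [(array([745.,  35.,   0.]), 0.61)]
trimmer [(array([ 640., -153.,    2.]), 0.48)]
phone [(array([387.,  81.,   2.]), 0.76)]
```

View pics/side0.png

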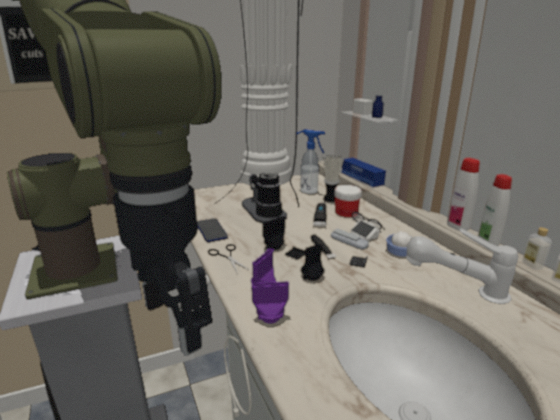

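View pics/scene0.png

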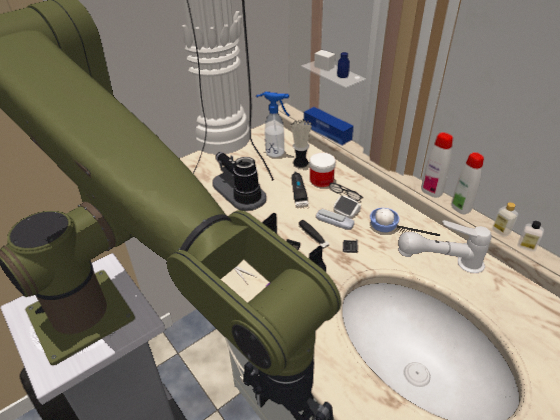

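Run:
```python
from h import *
np.set_printoptions(precision=1,suppress=True)
for c in ['scene','side']:
    z=np.load(c+'0.npz'); C=z['c'];F=z['f']
    P=C.reshape(-1,3)
    for nm,ctr in [('A',(523,-95)),('B',(550,-272)),('C',(420,-267)),('D',(390,-375))]:
        r=np.hypot(P[:,0]-ctr[0],P[:,1]-ctr[1])
        m=(r<50)&(P[:,2]>76)&(P[:,2]<95); 
        if m.sum()<20: print(nm,'few',m.sum());continue
        q=P[m]; (cx,cy),(w,h),a=cv2.minAreaRect(q[:,:2].astype(np.float32))
        col=F.reshape(-1,3)[m].mean(0)
        print(c,nm,m.sum(),cx,cy,w,h,a,'ztop',np.percentile(q[:,2],95),col)
    m=(np.hypot(P[:,0]-593,P[:,1]-112)<38)&(abs(P[:,2]-145)<5)
    (x,y),rr=cv2.minEnclosingCircle(P[m][:,:2].astype(np.float32)); print('rim',x,y,rr,np.median(P[m][:,2]))
    m=(P[:,2]>90)&(P[:,2]<112)&(np.hypot(P[:,0]-593,P[:,1]-112)>50)&(np.hypot(P[:,0]-593,P[:,1]-112)<180)
    q=P[m][:,:2]; print('handle',m.sum(),cv2.minAreaRect(q.astype(np.float32)),q.mean(0))
```

```text
scene A 89 533.803466796875 -93.8625259399414 53.71959686279297 17.64335060119629 11.715540885925293 ztop 88.16401110777359 [35.7 33.1 32.1]
scene B 99 548.6810913085938 -275.1300964355469 47.29669189453125 16.50125503540039 9.310564994812012 ztop 88.94509089534859 [42.1 39.5 38. ]
C few 0
D few 0
rim 592.920654296875 109.31108856201172 34.61146545410156 145.42229455153884
handle 211 ((585.6495971679688, 216.35726928710938), (101.62380981445312, 56.645606994628906), 61.637901306152344) [588.7 217. ]
side A 132 523.7340087890625 -96.1015853881836 80.55393981933594 19.901790618896484 16.260326385498047 ztop 86.3827480246584 [26.4 25.4 25.9]
side B 110 549.92578125 -275.90185546875 47.601829528808594 16.93548583984375 6.412226676940918 ztop 85.82168490569647 [26.  25.4 25.5]
side C 174 421.5791015625 -268.7525939941406 78.95161437988281 16.294788360595703 34.78224563598633 ztop 86.10277261207155 [70.1 42.9 84.4]
side D 316 392.238525390625 -376.65496826171875 19.13237190246582 77.23072052001953 73.59877014160156 ztop 87.55904980514512 [78.1 47.1 93.8]
rim 594.0108032226562 107.27792358398438 33.2861213684082 144.05502448818774
handle 83 ((583.3056030273438, 219.56178283691406), (92.64431762695312, 31.814464569091797), 69.81075286865234) [586.4 224.2]
```

The black wide nozzle is the one at about (314, 255) in the side picture. Its blade measures 80 mm, centred at (524, -96) with a yaw of about 16°. The narrow one is at (312, 260)/(274, 230) and measures 47 mm. The two purple look-alikes are at (265, 270) and (270, 300). The dryer, with its light lip, is at (245, 165) in the scene picture. Next I work out the first move.

```bash
cat >> h.py <<'E'
from scipy.spatial.transform import Rotation as Ro
def plan(target,yaw=None):
    s=manip.read_state(); R=Ro.from_rotvec(s['tool_rot']).as_matrix()
    d=R.T@(np.array(target)-s['position']); y0=np.degrees(np.arctan2(R[1,0],R[0,0]))
    print('t',round(s['t'],2),'pos',s['position'].round(1),'yaw',y0.round(2),'tilt',np.degrees(np.arccos(-R[2,2])).round(2),'q6',s['q'][5].round(2),'shift tool mm',d.round(1),'share',(d/50).round(3))
    if yaw is not None:
        print('roll share to yaw (tool z down => minus)',(-(yaw-y0)/45).round(3))
E
python3 -c "
from h import *
plan((523,-95,290),196)"
```

```text
t 1.2 pos [ 167.6 -628.   231.3] yaw 14.94 tilt 0.0 q6 -0.08 shift tool mm [ 480.8 -423.4  -58.7] share [ 9.617 -8.467 -1.173]
roll share to yaw (tool z down => minus) -4.024
```

```bash
python3 -m crank '[{"tx":0.8,"ty":-0.7,"tz":-0.2},{"tx":0.8,"ty":-0.7,"tz":-0.2},{"tx":0.8,"ty":-0.7,"tz":-0.2},{"tx":0.8,"ty":-0.7,"tz":-0.2},{"tx":0.8,"ty":-0.7,"tz":-0.2}]' 60
python3 -m crank '[{"tx":0.8,"ty":-0.7},{"tx":0.8,"ty":-0.7},{"tx":0.8,"ty":-0.7},{"tx":0.8,"ty":-0.7},{"tx":0.8,"ty":-0.7}]'
python3 -m crank '[{"roll":-0.23},{"roll":-0.23},{"roll":-0.23},{"roll":-0.23},{"roll":-0.23}]'
python3 -m crank '[{"roll":-0.23},{"roll":-0.23},{"roll":-0.23},{"roll":-0.23},{"roll":-0.23}]'
python3 -m crank '[{"roll":-0.23},{"roll":-0.23},{"roll":-0.23},{"roll":-0.23},{"roll":-0.23}]'
python3 -m crank '[{"roll":-0.23},{"roll":-0.23},{"roll":-0.1},{}]'
python3 - <<'E'
from h import *
np.set_printoptions(precision=1,suppress=True)
plan((523,-95,290),196)
p=shot('wrist','w1'); print('cam',-np.array(p['R']).T@p['t'],np.array(p['R'])[2])
C=cloud(p); P=C.reshape(-1,3)
m=(np.hypot(P[:,0]-523,P[:,1]+95)<55)&(P[:,2]>72)&(P[:,2]<95); print(m.sum())
if m.sum()>9: print(cv2.minAreaRect(P[m][:,:2].astype(np.float32)))
s=shot('side','s1'); P=cloud(s).reshape(-1,3)
m=(np.hypot(P[:,0]-594,P[:,1]-108)<38)&(abs(P[:,2]-145)<5); 
print(m.sum(), cv2.minEnclosingCircle(P[m][:,:2].astype(np.float32)))
for n in ['blade','lug','wide_nozzle']: print(n,[(np.array(d['position']),round(d['conf'],2)) for d in manip.place_of(p,n)][:3])
E
```

```text
t 1.2 pos [ 167.6 -628.   231.3] yaw 14.94 tilt 0.0 q6 -0.08 shift tool mm [ 480.8 -423.4  -58.7] share [ 9.6 -8.5 -1.2]
roll share to yaw (tool z down => minus) -4.024
cam [ 232.  -611.7  374.2] [-0.3 -0.1 -1. ]
0
97 ((596.1795043945312, 107.01348876953125), 34.57228088378906)
blade []
lug []
wide_nozzle []$[0]: bad value
$[0]: bad value
$[0]: bad value
$[0]: bad value
$[0]: bad value
$[0]: bad value
```

```bash
python3 -m crank '[{"jaw":1,"tx":0.8,"ty":-0.7,"tz":-0.2,"roll":0},{"jaw":1,"tx":0.8,"ty":-0.7,"tz":-0.2,"roll":0},{"jaw":1,"tx":0.8,"ty":-0.7,"tz":-0.2,"roll":0},{"jaw":1,"tx":0.8,"ty":-0.7,"tz":-0.2,"roll":0},{"jaw":1,"tx":0.8,"ty":-0.7,"tz":-0.2,"roll":0}]' 60
```

```text
t: 2.08
position: [316.4, -405.9, 281.9]
tool_rot: [3.114, 0.408, 0.001]
wrist_force: [1.0, -0.4, 0.1]
opening: 1.002
grip_force: 0.0
```

```bash
python3 -m crank '[{"jaw":1,"tx":0.8,"ty":-0.7,"tz":0,"roll":0},{"jaw":1,"tx":0.8,"ty":-0.7,"tz":0,"roll":0},{"jaw":1,"tx":0.8,"ty":-0.7,"tz":0,"roll":0},{"jaw":1,"tx":0.8,"ty":-0.7,"tz":0,"roll":0},{"jaw":1,"tx":0.8,"ty":-0.7,"tz":0,"roll":0}]' | head -2
R='no'
python3 -m crank '[{"jaw":1,"tx":0,"ty":0,"tz":0,"roll":-0.23},{"jaw":1,"tx":0,"ty":0,"tz":0,"roll":-0.23},{"jaw":1,"tx":0,"ty":0,"tz":0,"roll":-0.23},{"jaw":1,"tx":0,"ty":0,"tz":0,"roll":-0.23},{"jaw":1,"tx":0,"ty":0,"tz":0,"roll":-0.23}]' | head -2
python3 -m crank '[{"jaw":1,"tx":0,"ty":0,"tz":0,"roll":-0.23},{"jaw":1,"tx":0,"ty":0,"tz":0,"roll":-0.23},{"jaw":1,"tx":0,"ty":0,"tz":0,"roll":-0.23},{"jaw":1,"tx":0,"ty":0,"tz":0,"roll":-0.23},{"jaw":1,"tx":0,"ty":0,"tz":0,"roll":-0.23}]' | head -2
python3 -m crank '[{"jaw":1,"tx":0,"ty":0,"tz":0,"roll":-0.23},{"jaw":1,"tx":0,"ty":0,"tz":0,"roll":-0.23},{"jaw":1,"tx":0,"ty":0,"tz":0,"roll":-0.23},{"jaw":1,"tx":0,"ty":0,"tz":0,"roll":-0.23},{"jaw":1,"tx":0,"ty":0,"tz":0,"roll":-0.23}]' | head -2
python3 -m crank '[{"jaw":1,"tx":0,"ty":0,"tz":0,"roll":-0.23},{"jaw":1,"tx":0,"ty":0,"tz":0,"roll":-0.23},{"jaw":1,"tx":0,"ty":0,"tz":0,"roll":-0.1},{"jaw":1,"tx":0,"ty":0,"tz":0,"roll":0}]' | head -2
python3 - <<'E'
from h import *
np.set_printoptions(precision=1,suppress=True)
plan((523,-95,290),196)
p=shot('wrist','w2'); print('cam',-np.array(p['R']).T@p['t'],np.array(p['R'])[2])
C=cloud(p); P=C.reshape(-1,3)
m=(np.hypot(P[:,0]-523,P[:,1]+95)<55)&(P[:,2]>72)&(P[:,2]<95); print(m.sum())
if m.sum()>9: print(cv2.minAreaRect(P[m][:,:2].astype(np.float32)))
for n in ['blade','lug','wide_nozzle']: print(n,[(np.array(d['position']),round(d['conf'],2)) for d in manip.place_of(p,n)][:3])
E
```

```text
t: 2.7
position: [464.6, -185.1, 281.7]
t: 3.32
position: [463.8, -186.6, 281.4]
t: 3.95
position: [463.8, -186.7, 281.5]
t: 4.58
position: [463.8, -186.7, 281.4]
t: 5.08
position: [463.8, -186.7, 281.4]
t 5.08 pos [ 463.8 -186.7  281.4] yaw -164.66 tilt 0.01 q6 -2.33 shift tool mm [-81.4  72.8  -8.6] share [-1.6  1.5 -0.2]
roll share to yaw (tool z down => minus) -8.015
cam [ 401.5 -204.6  424.3] [ 0.3  0.1 -1. ]
820
((523.663818359375, -95.81159973144531), (78.16133117675781, 14.451383590698242), 14.32406234741211)
blade [(array([ 395.3, -376.5,   70.6]), 0.96), (array([ 421.2, -267.4,   71.7]), 0.79), (array([524.2, -97. ,  70.9]), 0.61)]
lug [(array([544.3, -88.1,   4. ]), 0.94), (array([ 366. , -367. ,    3.5]), 0.88), (array([ 398.5, -285.6,    5.3]), 0.65)]
wide_nozzle [(array([ 391.7, -377.1,    5. ]), 0.94), (array([524.9, -97.6,  -0.9]), 0.81), (array([ 422. , -264.7,    2.5]), 0.74)]
```

View pics/w2.png

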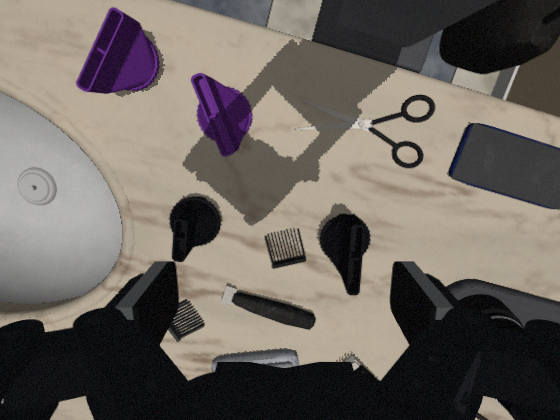

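The wrist picture shows the wide black nozzle at (348, 250), the narrow one at (190, 230), and the purple ones at the top left. The blade fit is 78×14.5 mm at (523.7, -95.8), yaw 14.3°. Before grasping I take an unobstructed look at the mouth.

```bash
python3 -m crank '[{"jaw":1,"tx":-0.8,"ty":0.82,"tz":0,"roll":0},{"jaw":1,"tx":-0.8,"ty":0.82,"tz":0,"roll":0},{"jaw":1,"tx":-0.8,"ty":0.82,"tz":0,"roll":0},{"jaw":1,"tx":-0.8,"ty":0.82,"tz":0,"roll":0},{"jaw":1,"tx":-0.8,"ty":0.82,"tz":0,"roll":0}]' | head -2
python3 -m crank '[{"jaw":1,"tx":-0.8,"ty":0.82,"tz":0,"roll":0.023},{"jaw":1,"tx":0,"ty":0,"tz":0,"roll":0},{"jaw":1,"tx":0,"ty":0,"tz":0,"roll":0}]' | head -2
python3 - <<'E'
from h import *
np.set_printoptions(precision=1,suppress=True)
plan((523.7,-95.8,140),None)
p=shot('wrist','w3'); print('cam',-np.array(p['R']).T@p['t'])
C=cloud(p); P=C.reshape(-1,3); np.savez('w3.npz',c=C,f=p['frame'])
for n in ['dryer','mouth','slot','lock']: print(n,[(np.array(d['position']),round(d['conf'],2)) for d in manip.place_of(p,n)][:3])
E
```

```text
t: 5.9
position: [603.0, 65.8, 281.4]
t: 6.28
position: [629.8, 114.2, 280.9]
t 6.28 pos [629.8 114.2 280.9] yaw -165.63 tilt 0.05 q6 -1.73 shift tool mm [ 154.7 -177.   141.1] share [ 3.1 -3.5  2.8]
cam [567.4  97.4 423.9]
dryer [(array([595.8, 110.6,  -1.8]), 0.87)]
mouth [(array([589.6, 114. , 145.2]), 0.59)]
slot [(array([575.4, 126. , 146.5]), 0.67)]
lock [(array([595.4, 138.6, 142.1]), 0.57)]
```

View pics/w3.png

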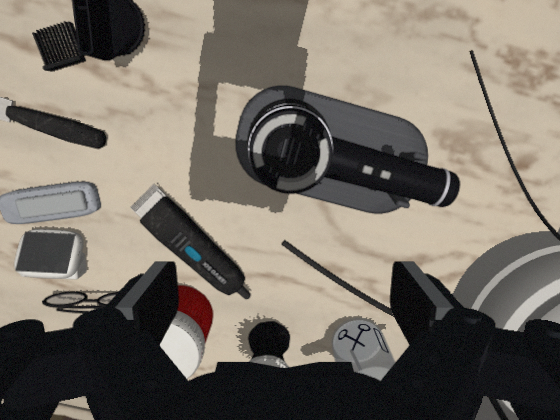

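The mouth is fully in view: the lip is at (291, 148), and the handle runs right and down to (445, 188). I'll fit the circle, the handle axis and the slots.

Run:
```python
from h import *
from scipy.optimize import least_squares
np.set_printoptions(precision=1,suppress=True,linewidth=160)
z=np.load('w3.npz');C=z['c'];F=z['f'];P=C.reshape(-1,3);g=F.reshape(-1,3).mean(1)
r=np.hypot(P[:,0]-594,P[:,1]-109)
m=(r<45)&(abs(P[:,2]-145)<5); q=P[m]
print('rim n',m.sum(),cv2.minEnclosingCircle(q[:,:2].astype(np.float32)),'z',np.percentile(q[:,2],[5,50,95]))
e=cv2.fitEllipse(cv2.convexHull(q[:,:2].astype(np.float32)));print('hull ellipse',e)
c=np.array(e[0])
h=(P[:,2]>95)&(P[:,2]<112)&(P[:,1]>c[1]+45)&(abs(P[:,0]-c[0])<70)&(P[:,1]<c[1]+165)
print('handle',h.sum(),cv2.minAreaRect(P[h][:,:2].astype(np.float32)),P[h][:,:2].mean(0))
v=np.linalg.svd(P[h][:,:2]-P[h][:,:2].mean(0))[2][0];print('handle dir deg',np.degrees(np.arctan2(v[1],v[0]))%180)
d=P[h][:,:2].mean(0)-c;print('centre->handle deg',np.degrees(np.arctan2(d[1],d[0])))
# dark foot: edge extents
# lip brightness at radius 24.5..27.5 by angle, at rim plane projecting
ang=np.degrees(np.arctan2(P[:,1]-c[1],P[:,0]-c[0]))%360; rr=np.hypot(*(P[:,:2]-c).T)
for a in range(0,360,6):
    k=(abs((ang-a+180)%360-180)<3)&(rr>24)&(rr<28)&(P[:,2]>120)
    print(a,k.sum(),g[k].mean().round(),P[k][:,2].mean().round(1),end=' | ')
```

```text
rim n 2419 ((595.6102294921875, 109.4819564819336), 32.62236022949219) z [143.5 145.1 146.3]
hull ellipse ((595.6559448242188, 109.5467758178711), (64.29437255859375, 64.89217376708984), 10.795026779174805)
handle 4346 ((596.9456176757812, 213.6485137939453), (118.43350982666016, 52.15271759033203), 89.17036437988281) [596. 211.]
handle dir deg 88.99243178642662
centre->handle deg 89.81559351919685
0 705 18.0 358.7 | 6 565 18.0 357.7 | 12 506 19.0 355.1 | 18 512 18.0 356.0 | 24 649 18.0 357.5 | 30 668 18.0 356.7 | 36 481 19.0 353.3 | 42 184 23.0 342.6 | 48 21 63.0 197.0 | 54 195 22.0 348.4 | 60 1130 17.0 366.5 | 66 319 23.0 357.3 | 72 19 145.0 141.8 | 78 24 132.0 139.7 | 84 23 146.0 141.5 | 90 22 138.0 139.9 | 96 22 146.0 141.2 | 102 21 153.0 141.9 | 108 18 167.0 143.7 | 114 22 163.0 143.2 | 120 17 173.0 144.9 | 126 32 83.0 135.9 | 132 17 33.0 123.4 | 138 16 16.0 123.4 | 144 16 17.0 123.1 | 150 14 19.0 123.6 | 156 17 17.0 123.1 | 162 15 21.0 123.7 | 168 11 37.0 123.5 | 174 18 80.0 145.0 | 180 20 81.0 145.1 | 186 18 117.0 145.0 | 192 24 179.0 145.1 | 198 18 178.0 144.7 | 204 19 178.0 145.2 | 210 20 178.0 145.1 | 216 18 175.0 145.6 | 222 20 176.0 145.3 | 228 19 176.0 145.1 | 234 18 175.0 145.4 | 240 17 175.0 145.2 | 246 21 174.0 145.2 | 252 17 173.0 145.5 | 258 18 172.0 145.3 | 264 20 171.0 145.4 | 270 17 170.0 145.2 | 276 16 170.0 145.1 | 282 20 148.0 145.2 | 288 16 80.0 145.4 | 294 18 78.0 145.0 | 300 19 76.0 143.0 | 306 13 75.0 143.4 | 312 8 35.0 123.1 | 318 295 16.0 364.3 | 324 573 16.0 370.1 | 330 20 16.0 174.1 | 336 12 15.0 123.0 | 342 201 16.0 349.0 | 348 764 17.0 360.6 | 354 808 18.0 357.4 |
```

```bash
python3 -m crank '[{"jaw":1,"tx":0.77,"ty":-0.88,"tz":0.1,"roll":0},{"jaw":1,"tx":0.77,"ty":-0.88,"tz":0.1,"roll":0},{"jaw":1,"tx":0.77,"ty":-0.88,"tz":0.1,"roll":0},{"jaw":1,"tx":0.78,"ty":-0.9,"tz":0.1,"roll":0},{"jaw":1,"tx":0,"ty":0,"tz":1,"roll":0}]' | head -2
python3 -m crank '[{"jaw":1,"tx":0,"ty":0,"tz":1,"roll":0},{"jaw":1,"tx":0,"ty":0,"tz":0.4,"roll":0},{"jaw":1,"tx":0,"ty":0,"tz":0,"roll":0}]' | head -2
python3 - <<'E'
from h import *
np.set_printoptions(precision=1,suppress=True)
p=shot('wrist','w4'); C=cloud(p); P=C.reshape(-1,3)
m=(np.hypot(P[:,0]-523,P[:,1]+95)<55)&(P[:,2]>72)&(P[:,2]<92); print(m.sum())
if m.sum()>9: print(cv2.minAreaRect(P[m][:,:2].astype(np.float32)))
plan((523.7,-95.8,52),-165.7)
E
```

```text
t: 7.15
position: [525.2, -100.2, 215.9]
t: 7.52
position: [523.3, -95.6, 140.5]
1553
((524.1737670898438, -95.50933074951172), (78.49858856201172, 13.985154151916504), 13.990304946899414)
t 7.58 pos [524.7 -95.8 142.4] yaw -165.65 tilt 0.06 q6 -2.1 shift tool mm [ 1.   0.3 90.4] share [0.  0.  1.8]
roll share to yaw (tool z down => minus) 0.001
```

View pics/w4.png

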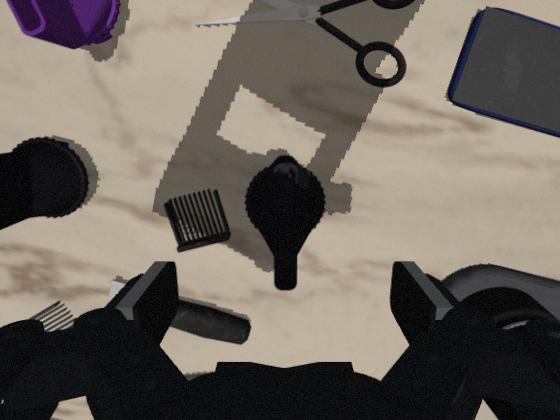

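The blade sits centred between the fingers at (285, 270), so I descend and close.

```bash
python3 -m crank '[{"jaw":1,"tx":0,"ty":0,"tz":0.8,"roll":0},{"jaw":1,"tx":0,"ty":0,"tz":0.8,"roll":0},{"jaw":1,"tx":0,"ty":0,"tz":0.2,"roll":0},{"jaw":1,"tx":0,"ty":0,"tz":0,"roll":0}]' 60
python3 -m crank '[{"jaw":-1,"tx":0,"ty":0,"tz":0,"roll":0},{"jaw":-1,"tx":0,"ty":0,"tz":0,"roll":0},{"jaw":-1,"tx":0,"ty":0,"tz":0,"roll":0},{"jaw":-1,"tx":0,"ty":0,"tz":0,"roll":0},{"jaw":-1,"tx":0,"ty":0,"tz":0,"roll":0}]' 60
python3 -m crank '[{"jaw":-1,"tx":0,"ty":0,"tz":0,"roll":0},{"jaw":-1,"tx":0,"ty":0,"tz":0,"roll":0}]' 60
```

```text
t: 8.07
position: [525.3, -95.8, 52.9]
tool_rot: [-0.393, 3.115, -0.001]
wrist_force: [-0.3, -0.7, -0.4]
opening: 1.001
grip_force: 0.0
t: 8.7
position: [524.2, -95.6, 51.6]
tool_rot: [-0.393, 3.117, -0.0]
wrist_force: [-0.4, 0.4, 1.1]
opening: 0.153
grip_force: 61.8
t: 8.95
position: [524.3, -95.6, 51.6]
tool_rot: [-0.393, 3.117, -0.0]
wrist_force: [0.1, 1.4, 2.7]
opening: 0.157
grip_force: 61.8
```

```bash
python3 -m crank '[{"jaw":-1,"tx":0,"ty":0,"tz":-0.5,"roll":0},{"jaw":-1,"tx":0,"ty":0,"tz":-1,"roll":0},{"jaw":-1,"tx":0,"ty":0,"tz":-1,"roll":0},{"jaw":-1,"tx":0,"ty":0,"tz":-1,"roll":0},{"jaw":-1,"tx":0,"ty":0,"tz":-0.3,"roll":0}]' 60
python3 -m crank '[{"jaw":-1,"tx":-0.6,"ty":0.9,"tz":0,"roll":0},{"jaw":-1,"tx":-0.6,"ty":0.9,"tz":0,"roll":0},{"jaw":-1,"tx":-0.6,"ty":0.9,"tz":0,"roll":0},{"jaw":-1,"tx":-0.6,"ty":0.92,"tz":0,"roll":0}]' 60
python3 -m crank '[{"jaw":-1,"tx":0,"ty":0,"tz":0,"roll":0.23},{"jaw":-1,"tx":0,"ty":0,"tz":0,"roll":0.23},{"jaw":-1,"tx":0,"ty":0,"tz":0,"roll":0.23},{"jaw":-1,"tx":0,"ty":0,"tz":0,"roll":0.23},{"jaw":-1,"tx":0,"ty":0,"tz":0,"roll":0.08}]' 60
python3 - <<'E'
from h import *
np.set_printoptions(precision=1,suppress=True)
plan((595.6,109.5,200),149.5)
p=shot('wrist','w5'); C=cloud(p); P=C.reshape(-1,3); np.savez('w5.npz',c=C,f=p['frame'])
g=p['frame'].reshape(-1,3).mean(1)
r=np.hypot(P[:,0]-595.6,P[:,1]-109.5)
for lo,hi in [(225,265),(195,212),(140,150)]:
    m=(r<50)&(P[:,2]>lo)&(P[:,2]<hi)
    print(lo,m.sum(),cv2.minAreaRect(P[m][:,:2].astype(np.float32)) if m.sum()>5 else '', np.percentile(P[m][:,2],95) if m.sum() else '')
p=shot('side','s5')
E
```

```text
t: 9.57
position: [525.6, -96.1, 245.2]
tool_rot: [-0.392, 3.111, -0.004]
wrist_force: [0.3, -0.5, -0.6]
opening: 0.157
grip_force: 61.4
t: 10.07
position: [595.0, 111.0, 238.9]
tool_rot: [0.392, -3.114, 0.0]
wrist_force: [0.9, -0.3, -0.6]
opening: 0.157
grip_force: 61.3
t: 10.7
position: [594.5, 109.4, 238.6]
tool_rot: [-0.833, -3.025, 0.002]
wrist_force: [0.8, 0.7, 0.5]
opening: 0.156
grip_force: 61.3
t 10.7 pos [594.5 109.4 238.6] yaw 149.2 tilt 0.22 q6 -0.94 shift tool mm [-1.   0.7 38.6] share [-0.   0.   0.8]
roll share to yaw (tool z down => minus) -0.007
225 7044 ((591.9902954101562, 108.39630126953125), (39.367610931396484, 73.90851593017578), 38.331241607666016) 263.09724893076753
195 1090 ((587.0328979492188, 113.95425415039062), (61.20451736450195, 40.95094299316406), 59.082218170166016) 211.44065068195232
140 1232 ((580.4586181640625, 120.38027954101562), (64.3080825805664, 29.088991165161133), 54.72987365722656) 146.2218215121896
```

View pics/w5.png

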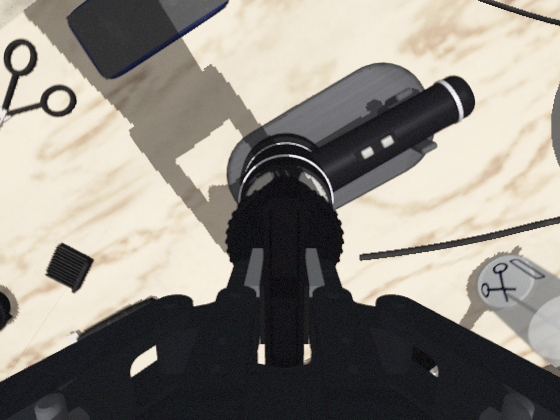

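View pics/s5.png

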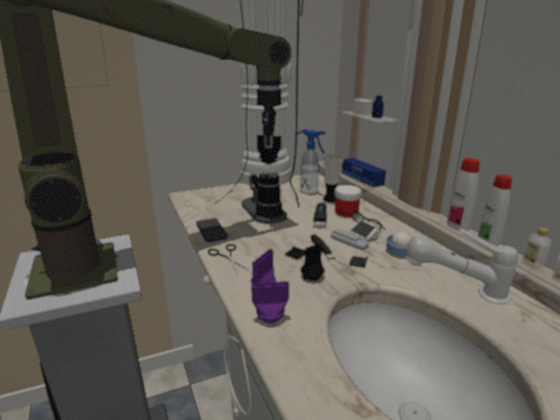

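The nozzle hangs over the mouth. The slot shows centred ahead of the blade at (286, 180), between the light lip parts. I'll fit the collar and rim arcs in the same picture to get the residual offset.

Run:
```python
from h import *
from scipy.optimize import least_squares
np.set_printoptions(precision=2,suppress=True)
C=np.load('w5.npz')['c'];P=C.reshape(-1,3)
x=np.array([np.cos(np.radians(149.2)),np.sin(np.radians(149.2))])
def fit(lo,hi,R):
    q=P[(np.hypot(P[:,0]-595,P[:,1]-109.5)<45)&(P[:,2]>lo)&(P[:,2]<hi)][:,:2]
    c=np.array([595,109.5])
    for _ in range(6):
        d=q-c; a=np.degrees(np.arctan2(d[:,1],d[:,0]))
        r=np.hypot(*d.T); rel=(a-149.2+180)%360-180
        e=[]
        for b in range(-70,71,5):
            k=abs(rel-b)<2.5
            if k.sum()>3: e.append(q[k][np.argsort(r[k])[-2]])
        e=np.array(e); c=least_squares(lambda c:np.hypot(*(e-c).T)-R,c,loss='soft_l1').x
    res=np.hypot(*(e-c).T)-R
    print(lo,hi,len(e),c,'rms',res.std()); return c
a=fit(201,213,30.); b=fit(142,148.5,32.4); 
print('rim-collar',b-a,'tool',(b-a)@x,(b-a)@np.array([x[1],-x[0]])); 
q=P[(np.hypot(P[:,0]-595,P[:,1]-109.5)<45)&(P[:,2]>264-60)&(P[:,2]<285)]
k=(q[:,2]>265);print('blade top z',np.percentile(q[k][:,2],[50,90,98]) if k.sum() else '')
```

```text
201 213 22 [594.05 109.66] rms 0.4107243011392813
142 148.5 29 [595.28 109.86] rms 0.10887686349883409
rim-collar [1.23 0.2 ] tool -0.9555511686286081 0.8030957663705407
blade top z [273.54 283.17 284.7 ]
```

```bash
python3 -m crank '[{"jaw":-1,"tx":-0.02,"ty":0.016,"tz":0.4,"roll":0},{"jaw":-1,"tx":0,"ty":0,"tz":0.36,"roll":0},{"jaw":-1,"tx":0,"ty":0,"tz":0,"roll":0}]' 60
python3 -m crank '[{"jaw":-1,"tx":0,"ty":0,"tz":0.1,"roll":0},{"jaw":-1,"tx":0,"ty":0,"tz":0.06,"roll":0},{"jaw":-1,"tx":0,"ty":0,"tz":0,"roll":0}]' 60
```

```text
t: 11.18
position: [594.8, 109.5, 199.3]
tool_rot: [-0.828, -3.024, 0.004]
wrist_force: [0.2, 0.1, -0.4]
opening: 0.158
grip_force: 61.3
t: 11.55
position: [596.8, 109.7, 195.5]
tool_rot: [0.83, 3.03, 0.0]
wrist_force: [-0.4, 0.1, -0.7]
opening: 0.156
grip_force: 61.3
```

```bash
python3 -m crank '[{"jaw":-1,"tx":0,"ty":0,"tz":0.04,"roll":0},{"jaw":-1,"tx":0,"ty":0,"tz":0.04,"roll":0},{"jaw":-1,"tx":0,"ty":0,"tz":0,"roll":0}]' 60
python3 -c "
from h import *
plan((595.5,109.6,182),149.5)"
```

```text
t: 11.92
position: [597.0, 109.7, 193.1]
tool_rot: [0.83, 3.029, 0.001]
wrist_force: [-2.3, -0.1, 5.6]
opening: 0.155
grip_force: 62.3
t 11.93 pos [597.  109.7 193.1] yaw 149.36 tilt 0.06 q6 -0.94 shift tool mm [ 1.3 -0.9 11.1] share [ 0.025 -0.018  0.222]
roll share to yaw (tool z down => minus) -0.003
```

```bash
python3 -m crank '[{"jaw":-1,"tx":0.022,"ty":-0.014,"tz":0,"roll":0},{"jaw":-1,"tx":0,"ty":0,"tz":0,"roll":0}]' 60
python3 -m crank '[{"jaw":-1,"tx":0,"ty":0,"tz":0.04,"roll":0},{"jaw":-1,"tx":0,"ty":0,"tz":0.02,"roll":0},{"jaw":-1,"tx":0,"ty":0,"tz":0,"roll":0}]' 60
```

```text
t: 12.18
position: [595.8, 109.6, 191.9]
tool_rot: [0.83, 3.029, 0.001]
wrist_force: [-0.1, 0.6, -1.6]
opening: 0.156
grip_force: 61.3
t: 12.55
position: [595.0, 109.6, 187.4]
tool_rot: [-0.83, -3.029, 0.001]
wrist_force: [-0.5, -1.8, -0.8]
opening: 0.153
grip_force: 61.3
```

The lugs have dropped into the slots without force. I press against the seal next.

```bash
python3 -m crank '[{"jaw":-1,"tx":0,"ty":0,"tz":0.04,"roll":0},{"jaw":-1,"tx":0,"ty":0,"tz":0.02,"roll":0},{"jaw":-1,"tx":0,"ty":0,"tz":0,"roll":0}]' 60
python3 -m crank '[{"jaw":-1,"tx":0,"ty":0,"tz":0.03,"roll":0},{"jaw":-1,"tx":0,"ty":0,"tz":0.02,"roll":0},{"jaw":-1,"tx":0,"ty":0,"tz":0,"roll":0}]' 60
```

```text
t: 12.92
position: [595.5, 109.6, 186.0]
tool_rot: [0.83, 3.03, 0.0]
wrist_force: [-1.9, -0.2, 3.8]
opening: 0.151
grip_force: 61.9
t: 13.3
position: [595.7, 109.7, 183.4]
tool_rot: [0.83, 3.029, 0.0]
wrist_force: [-2.9, -0.5, 5.9]
opening: 0.151
grip_force: 62.3
```

```bash
python3 -m crank '[{"jaw":-1,"tx":0.005,"ty":-0.005,"tz":0.03,"roll":0},{"jaw":-1,"tx":0,"ty":0,"tz":0.02,"roll":0},{"jaw":-1,"tx":0,"ty":0,"tz":0,"roll":0}]' 60
python3 -m crank '[{"jaw":-1,"tx":0,"ty":0,"tz":0.02,"roll":0},{"jaw":-1,"tx":0,"ty":0,"tz":0,"roll":0}]' 60
```

```text
t: 13.68
position: [595.6, 109.6, 181.6]
tool_rot: [0.83, 3.029, 0.001]
wrist_force: [-2.7, -0.1, 7.5]
opening: 0.157
grip_force: 62.5
t: 13.92
position: [595.7, 109.7, 181.3]
tool_rot: [0.83, 3.028, 0.001]
wrist_force: [-3.5, 0.3, 9.1]
opening: 0.153
grip_force: 63.0
```

Force is about 9 N and the underside is about 15 mm below the rim, so it's bottomed. Now I turn it clockwise.

```bash
python3 -m crank '[{"jaw":-1,"tx":0,"ty":0,"tz":0,"roll":0.16},{"jaw":-1,"tx":0,"ty":0,"tz":0,"roll":0.16},{"jaw":-1,"tx":0,"ty":0,"tz":0,"roll":0},{"jaw":-1,"tx":0,"ty":0,"tz":0,"roll":0}]' 60
python3 -c "
from h import *
plan((595.5,109.6,181.3),89.5); print(manip.read_state()['ft_torque'])"
```

```text
t: 14.42
position: [596.2, 109.6, 181.3]
tool_rot: [1.203, 2.899, 0.002]
wrist_force: [-2.0, 0.0, 7.9]
opening: 0.155
grip_force: 62.7
t 14.43 pos [596.2 109.6 181.3] yaw 134.94 tilt 0.18 q6 -0.69 shift tool mm [ 0.5 -0.5 -0. ] share [ 0.009 -0.01  -0.   ]
roll share to yaw (tool z down => minus) 1.01
[-0.09890641  0.4511784  -0.0844991 ]
```

```bash
python3 -m crank '[{"jaw":-1,"tx":0,"ty":0,"tz":0,"roll":0.17},{"jaw":-1,"tx":0,"ty":0,"tz":0,"roll":0.17},{"jaw":-1,"tx":0,"ty":0,"tz":0,"roll":0.17},{"jaw":-1,"tx":0,"ty":0,"tz":0,"roll":0},{"jaw":-1,"tx":0,"ty":0,"tz":0,"roll":0}]' 60
python3 -m crank '[{"jaw":-1,"tx":0,"ty":0,"tz":0,"roll":0.17},{"jaw":-1,"tx":0,"ty":0,"tz":0,"roll":0.17},{"jaw":-1,"tx":0,"ty":0,"tz":0,"roll":0.15},{"jaw":-1,"tx":0,"ty":0,"tz":0,"roll":0},{"jaw":-1,"tx":0,"ty":0,"tz":0,"roll":0}]' 60
python3 -c "
from h import *
plan((595.5,109.6,181.3),89.5); print(manip.read_state()['ft_torque'])"
```

```text
t: 15.05
position: [595.9, 109.8, 181.3]
tool_rot: [1.756, 2.603, 0.003]
wrist_force: [-3.1, 0.6, 9.4]
opening: 0.149
grip_force: 62.8
t: 15.68
position: [595.5, 109.9, 181.3]
tool_rot: [2.223, 2.22, 0.002]
wrist_force: [-3.3, -0.4, 9.3]
opening: 0.154
grip_force: 62.9
t 15.68 pos [595.5 109.9 181.3] yaw 89.93 tilt 0.09 q6 0.09 shift tool mm [-0.3 -0.  -0. ] share [-0.005 -0.    -0.   ]
roll share to yaw (tool z down => minus) 0.01
[ 0.05277192  0.90198017 -0.16609539]
```

```bash
python3 -m crank '[{"jaw":-1,"tx":0,"ty":0,"tz":0,"roll":0.015},{"jaw":-1,"tx":0,"ty":0,"tz":-0.03,"roll":0},{"jaw":-1,"tx":0,"ty":0,"tz":-0.03,"roll":0},{"jaw":-1,"tx":0,"ty":0,"tz":0,"roll":0},{"jaw":-1,"tx":0,"ty":0,"tz":0,"roll":0}]' 60
python3 -m crank '[{"jaw":-1,"tx":0,"ty":0,"tz":-0.03,"roll":0},{"jaw":-1,"tx":0,"ty":0,"tz":0,"roll":0},{"jaw":-1,"tx":0,"ty":0,"tz":0,"roll":0}]' 60
python3 -c "
from h import *
plan((595.5,109.6,184.5),89.5); print(manip.read_state()['ft_torque'])"
```

```text
t: 16.3
position: [595.4, 109.9, 183.2]
tool_rot: [2.235, 2.207, 0.002]
wrist_force: [-1.7, 1.3, 6.3]
opening: 0.155
grip_force: 62.4
t: 16.68
position: [595.4, 109.8, 184.3]
tool_rot: [2.235, 2.207, 0.002]
wrist_force: [-1.2, 1.5, 4.7]
opening: 0.159
grip_force: 62.2
t 16.68 pos [595.4 109.8 184.3] yaw 89.28 tilt 0.07 q6 0.11 shift tool mm [-0.2  0.1 -0.2] share [-0.004  0.002 -0.004]
roll share to yaw (tool z down => minus) -0.005
[0.25556106 0.29504019 0.04896632]
```

```bash
python3 -m crank '[{"jaw":-1,"tx":0,"ty":0,"tz":-0.03,"roll":0},{"jaw":-1,"tx":0,"ty":0,"tz":0,"roll":0},{"jaw":-1,"tx":0,"ty":0,"tz":0,"roll":0}]' 60
python3 -c "
from h import *
plan((595.5,109.6,184.5),89.5); print(manip.read_state()['ft_torque'])"
```

```text
t: 17.05
position: [595.2, 109.8, 184.6]
tool_rot: [-2.235, -2.207, -0.001]
wrist_force: [3.1, 2.3, -1.9]
opening: 0.153
grip_force: 61.0
t 17.05 pos [595.2 109.8 184.6] yaw 89.28 tilt 0.04 q6 0.11 shift tool mm [-0.2  0.3  0.1] share [-0.004  0.005  0.002]
roll share to yaw (tool z down => minus) -0.005
[ 0.4988793  -0.57786534 -0.02298757]
```

Lifting is now resisted at 12 mm below the rim, so the lugs are in the notches. Release and back off.

```bash
python3 -m crank '[{"jaw":1,"tx":0,"ty":0,"tz":0,"roll":0},{"jaw":1,"tx":0,"ty":0,"tz":0,"roll":0},{"jaw":1,"tx":0,"ty":0,"tz":0,"roll":0},{"jaw":1,"tx":0,"ty":0,"tz":0,"roll":0},{"jaw":1,"tx":0,"ty":0,"tz":0,"roll":0}]' 60 
python3 -m crank '[{"jaw":1,"tx":0,"ty":0,"tz":-0.5,"roll":0},{"jaw":1,"tx":0,"ty":0,"tz":-0.8,"roll":0},{"jaw":1,"tx":0,"ty":0,"tz":-0.8,"roll":0},{"jaw":1,"tx":0,"ty":0,"tz":-0.3,"roll":0},{"jaw":1,"tx":0,"ty":0,"tz":0,"roll":0}]' 60
python3 - <<'E'
from h import *
np.set_printoptions(precision=1,suppress=True)
p=shot('wrist','w6'); C=cloud(p); P=C.reshape(-1,3)
m=(np.hypot(P[:,0]-595,P[:,1]-109)<55)&(P[:,2]>205)&(P[:,2]<235)
print(m.sum(),cv2.minAreaRect(P[m][:,:2].astype(np.float32)),np.percentile(P[m][:,2],[50,90,98]))
s=shot('side','s6')
for n in ['wide_nozzle','narrow_nozzle']: print(n,[(np.array(d['position']),round(d['conf'],2)) for d in manip.place_of(s,n)][:4])
E
```

```text
t: 17.68
position: [595.1, 109.5, 185.4]
tool_rot: [2.235, 2.207, -0.0]
wrist_force: [0.4, -0.6, 0.4]
opening: 1.001
grip_force: 0.0
t: 18.3
position: [595.5, 109.6, 306.1]
tool_rot: [2.235, 2.207, 0.002]
wrist_force: [-0.4, -0.3, -0.5]
opening: 1.002
grip_force: 0.0
1106 ((596.3421630859375, 110.67678833007812), (77.90797424316406, 13.867602348327637), 88.99759674072266) [218.8 219.8 220.4]
wide_nozzle [(array([ 390.1, -377.9,   -1.6]), 0.94), (array([ 420. , -267.3,   -1.3]), 0.69), (array([594.4, 109.4, 132.6]), 0.56)]
narrow_nozzle [(array([ 550.6, -271.9,    2.5]), 0.92)]
```

View pics/w6.png

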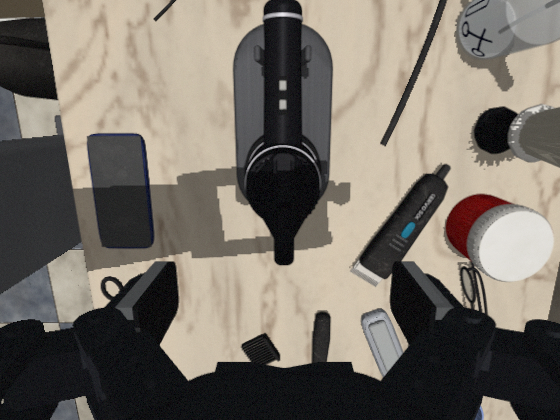

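The nozzle sits at (284, 205) with its blade in line with the handle, yaw 89°. Its top is at 219 mm (145 − 12 + 86 = 219), so it is locked and free of the gripper.

```bash
python3 -c "
from workcell import manip
print(manip.job_done())"
```

```text
the job is handed in; nothing more can be done
None
```

The wide nozzle is locked on the dryer, about 12 mm below the rim with its blade in line with the handle. The arm is clear, the narrow nozzle still stands where it was, and the job was handed in at about 18 s; the hand-in call returned no verdict.

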